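Rack a locating plate and clip it in

ROBOT

A 6-joint arm with a two-finger parallel gripper is mounted at the origin on the work surface. World frame = base frame: x ahead of the robot, y to its left, z up, the work surface at z = 0. Lengths are in m, angles in rad, forces in N, time in s.
With the tool pointing down it reaches from about 0.3 to 0.875 m from the base axis. Payload 6.4 kg.
Tool frame: the origin (TCP) lies between the finger pads; the fingertips stand 19 mm ahead of it and the grasp point (between the pads) is the TCP (ctrl.tips_ahead is the z of the fingertips in the tool frame, in m); z points along the fingers, y is the line along which they close (so a half turn about z gives the same grasp; the last joint's range is limited). The gripper opens to 85 mm and grips with 20 to 120 N. Pads are 22 mm wide; open, the fingers measure 114 mm over their backs; the gripper's body (76 mm by 85 mm) begins 54 mm behind the grasp point. The pads swing forward as they close: fully open they stand 13 mm farther back than shut.
Start: joints at [1.086, 0.181, 1.607, -0, 1.354, -0.206], TCP at [0.158, 0.553, 0.25] pointing down, gripper open.
Joint ranges: [-2.99, 2.99], [-0.89, 2.07], [0.3, 2.58], [-1.14, 4.28], [0, 2.63], [-3.12, 3.12]. Speed limits (rad/s): [2.57, 2.57, 3.01, 3.14, 3.14, 3.14].

INTERFACE

Orientations are given as a unit quaternion [w, x, y, z].
In Python, from bench import readout, vision, ctrl gives the robot as it stands.
- The arm moves only by the tool play_rows, never from a script. Its arguments are lists of equal length, an entry for each row: "xyz": the shift along the tool's x, y, z in mm, a list of three; "rot": the turn, a rotation vector about the tool's x, y, z in rad, a list of three; "grip": the opening, from 0 (shut) to 1 (fully open). In form: {"xyz": [[x, y, z], ...], "rot": [[rx, ry, rz], ...], "grip": [grip, ...]}. A call has exactly 10 rows; each row is the pose to reach, as a shift and turn from the pose commanded when the call began, along the tool's axes at that moment; what a row does not reach only later rows make up. A row lasts 1/8 s, in which the tool goes at most 62.5 mm and 10.7 degrees, less where a joint would pass 70% of its speed; a pose out of reach is approached as far as the arm can. A call with a gripper value outside its range is refused whole. The fingers move at their own pace and stop on an object; the grip force is fixed at half the most. Time passes only in rows, so rows that repeat a pose let the fingers close, or fill a call up. It gives the time, the measured TCP pose, the force, the opening and the grip force at its end, in the units of the state.
- readout.get_obs(): the state, without advancing time (a new reading comes with each control period).
- vision.camera(name): name is "scene" or "top" or "wrist"; returns a dict with "color" (480x640x3 uint8, red, green, blue), "depth" (480x640 float32, m along the optical axis (not along the pixel's ray), 0 where there is no reading), "camera_matrix" (3x3 intrinsics, pixels), "extrinsics" (4x4, takes a point from camera to world coordinates); the wrist camera has in their place "hand_eye" (4x4, takes a point from camera to tool coordinates, whose origin is the TCP and whose axes are the flange's). Camera axes: x right, y down, z forward; pixel columns grow to the right and rows downward; lengths in m; the calibration is good to about 2 mm. A picture is of the moment at which its call begins: read the wrist's pose just before it.
- ctrl.hand_in(): hands the job in; it is judged then, once.
The state is a dict: "time_s": time; "q": joint angles; "dq": joint speeds; "joint_efforts": joint torques, N m; "eef_pos": TCP position; "eef_rot": TCP orientation; "wrist_force": force on the tool from outside, world axes, zero at the start; "torque": the same for the moment, N m; "opening": opening from 0.0 (shut) to 1.0 (fully open); "grasp_force": force on a finger pad.
Only numpy, scipy, OpenCV 4.12 (cv2) and the standard library are available. Lean on these libraries where they do the work, as an engineer would, in place of code of your own. Each camera call takes 0.05 s, during which the arm holds its last target. There are 200 camera calls.

TASK

Take the footed plate off the sloping rest and lower it, without dropping it, into the empty slot of the rack, standing upright on its long edge and fully down, with its low foot towards the swing clip, and let go. Then, with the push tool held in the gripper, press the clip's arm straight down until it lies level over the foot; do not press it with the gripper itself. Finally stand the push tool upright on the bench again and let go, leaving all the other things where they are.

Things in the scene. Friction and masses are not known exactly. Their poses are not given: they have to be found in the camera images.
- plate: Dark flat steel plate, 8 mm thick, 120 mm long: 110 mm tall over y -60 to +20 mm, with a low foot 20 mm high over y +20 to +60. A window (y -40 to 0, z 30 to 68) pierces it. About 0.2 kg, centre of mass y -15, z 53. Origin: middle of its long bottom edge; x across the thickness, y towards the foot, z up the plate. At the start z leans 30 degrees from vertical, top towards the robot.
- plate_toe (a point): Centre of the end face of the plate's foot (plate y +60, z 10 mm).
- rest: Aluminium sloping rest, base 90 x 150 x 10 mm. An 8 mm backing slab on the robot's side carries the lower 60 mm of the leaning plate; the plate's upper 50 mm is free on both faces. The bottom edge stands on a ledge with an 8 mm lip in front. Origin: underside, below the foot of the slope; y along the ledge, z up.
- rack: Fixed aluminium rack, base 150 x 194 x 12 mm. Three slots along y at x -45, 0, +45 mm, each 11 mm wide between 5 mm walls 36 mm high over y -60 to +20, with flared lips to 46 mm above the floor (mouth 19 mm), open beyond y +20, end stop at y -64. Slot floor 12 mm above the bench. Two slots hold spare plates. Origin: underside, below the middle slot's centre.
- clip: Fixed aluminium bracket of the swing clip, at the +y end of the empty slot (any of the three). Origin: on that slot's floor, where the racked plate's origin belongs; y along the slot to the clip, z up: the racked plate's axes are parallel to these. Two cheeks (28 mm over both, y 72 to 112 mm, top at z 32) hold the arm's pin, which runs along x at y 102, z 28.
- keeper (a joint): Angle of the clip's arm, rad: 0 = raised 55 degrees, clear of the slot; 0.96 = level, its stop, 3 mm above the racked plate's foot (a plate not fully down blocks it). Roller radius 5 mm, 48 mm from the pin: its top goes from y 74, z 72 mm (raised) to y 54, z 33 (level) in the clip's frame. Smooth, stiff hinge (0.1 N m), stays where left; 3 to 10 N straight down on the roller closes it.
- keeper_roller (a point): Centre of the roller at the tip of the clip's arm.
- pusher: Push tool standing upright on the bench, 110 mm tall, 0.12 kg: flat white foot (diameter 36, 12 mm high), thin steel stem (diameter 16, z 12 to 42), black handle (diameter 26, z 42 to 110). Origin: centre of the foot's underside, z up its axis.
- spare1: Bystander: rectangular dark plate 8 x 75 x 60 mm standing in a slot of the rack. Origin on the slot floor at the slot's middle; the plate spans y -57.5 to +17.5.
- spare2: Bystander: dark plate 8 x 75 mm, stepped, 68 mm tall, standing in a slot of the rack. Origin as for spare1.
- gauge: Bystander: steel block 30 x 50 x 22 mm. Origin: centre of underside.
- dish: Bystander: small grey bowl, diameter 64, height 35 mm. Origin: centre of underside.
- angle: Bystander: aluminium angle bracket 70 x 50 x 60 mm. Origin: centre of underside.
- driver: Bystander: screwdriver lying on the bench. Origin at its underside, handle to its -x.
- refball: Bystander: white reference ball (diameter 38) on a round dark base, 84 mm tall. Origin: centre of underside.
- clip_press (a point): Point in the bracket's frame at y 62, z 33 mm (fixed): where the middle of the push tool's foot comes when the arm is level. Coming straight down over this point, the upright push tool stays on the roller all the way and clear of the plate.
There are look-alikes about, which are no part of the job. Leave any orange or red look-alike of the plate alone. What is shaped like the pusher but red is not meant.

How it is judged:
By the outcome, as a careful person would: the job done as asked, in the order asked, and still so for the second after the job is handed in, with the robot touching nothing.
It also fails if it takes over 72 s, if anything falls off the work surface, if the arm or the gripper's body presses on something with over 40 N, if the wrist force passes 120 N, or if a joint passes its speed limit or range.

## Working session

There is one attempt and no reset: what is moved stays moved. The work goes in short steps, Python scripts to look and compute and a tool call to move; the robot and the scene stay as the last step left them, time stands still between calls to the robot, and variables do not carry over. Pictures are saved under pics/ and viewed, at most 10 in all, crops included, and the job is handed in when it is done.

Besides the shell and the picture viewer there is one more tool, called in YAML: its name, and indented under it one key for each argument. play_rows: Moves the arm, as the interface text tells. Its arguments: {"type":"object","properties":{"xyz":{"type":"array","items":{"type":"array","items":{"type":"number"}}},"rot":{"type":"array","items":{"type":"array","items":{"type":"number"}}},"grip":{"type":"array","items":{"type":"number"}}},"required":["xyz","rot","grip"]}

```bash
ls; mkdir -p pics; cat > h.py <<'E'
import numpy as np, cv2
from scipy.spatial.transform import Rotation as R
from bench import readout, vision, ctrl
def cam(name):
    o=readout.get_obs(); c=vision.camera(name)
    K=np.array(c['camera_matrix'])
    if name=='wrist':
        T=np.eye(4); T[:3,:3]=R.from_quat(np.roll(o['eef_rot'],-1)).as_matrix(); T[:3,3]=o['eef_pos']; T=T@np.array(c['hand_eye'])
    else: T=np.array(c['extrinsics'])
    return c['color'],c['depth'],K,T
def cloud(d,K,T):
    v,u=np.mgrid[:d.shape[0],:d.shape[1]]
    P=np.stack([(u-K[0,2])/K[0,0]*d,(v-K[1,2])/K[1,1]*d,d],-1)
    W=P@T[:3,:3].T+T[:3,3]; W[d<=0]=np.nan
    return W
def save(n,im): cv2.imwrite('pics/'+n,cv2.cvtColor(im,cv2.COLOR_RGB2BGR))
E
python3 - <<'E'
from h import *
for n in('top','scene'):
    c,d,K,T=cam(n); save(n+'1.png',c); np.savez(n+'1.npz',c=c,d=d,K=K,T=T); print(n,K.tolist(),T.round(3).tolist())
print(readout.get_obs())
E
```

```text
pics
top [[605.0000555573974, 0.0, 320.3092799948277], [0.0, 605.0000555573974, 246.23221566394344], [0.0, 0.0, 1.0]] [[-0.021, -0.998, 0.055, 0.439], [-1.0, 0.022, 0.012, 0.052], [-0.013, -0.055, -0.998, 1.306], [0.0, 0.0, 0.0, 1.0]]
scene [[619.2481502483015, 0.0, 319.3079655142668], [0.0, 619.2481502483015, 240.0303268710408], [0.0, 0.0, 1.0]] [[0.82, 0.452, -0.352, 0.937], [0.573, -0.645, 0.506, -0.529], [0.002, -0.616, -0.787, 1.033], [0.0, 0.0, 0.0, 1.0]]
{'time_s': 0.1, 'q': array([ 1.08571291e+00,  1.81491900e-01,  1.60786981e+00,  9.12198535e-06,
        1.35378208e+00, -2.06317982e-01]), 'dq': array([-6.89018345e-04, -1.93920124e-03,  9.82497457e-05, -1.36153312e-03,
        1.12505786e-03, -5.05790194e-04]), 'joint_efforts': array([ 6.49261510e-04, -4.45874834e+01, -3.52238989e+01, -1.68895513e-04,
        4.14978771e-03,  2.59415674e-05]), 'eef_pos': array([0.15800107, 0.55240398, 0.24947853]), 'eef_rot': array([-2.66996454e-04,  1.38932777e-01,  9.90301511e-01, -7.28177230e-04]), 'wrist_force': array([ 0.09832865, -0.03440923,  0.24433253]), 'torque': array([-0.0008062 ,  0.04413634,  0.0034359 ]), 'grasp_force': 0.0, 'opening': 1.0024299132425762}
```

View pics/top1.png

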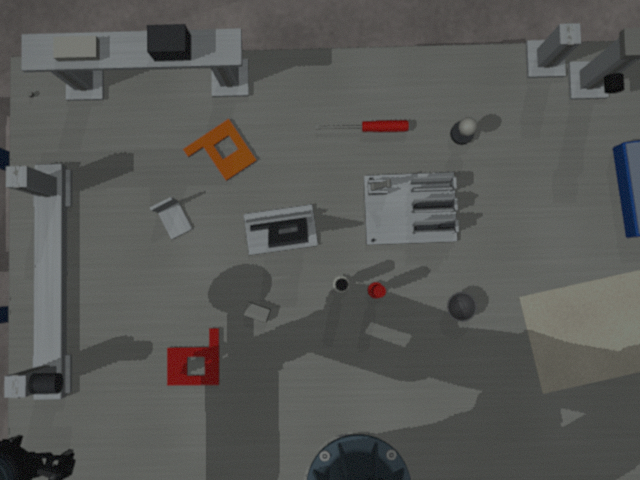

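View pics/scene1.png

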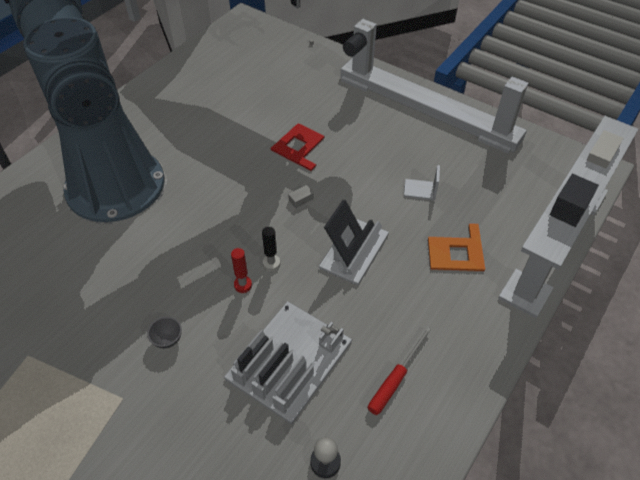

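Top view: rack at (412,208), with its clip at (378,184) on the left (+y). The empty slot is the top one, farthest from the robot. The plate is on the rest at (287,232) with its foot to the left, and the black pusher is at (341,284). The red look-alikes are at (376,290) and (193,365).

```bash
python3 - <<'E'
from h import *
f=np.load('top1.npz'); W=cloud(f['d'],f['K'],f['T']); c=f['c']
def reg(r0,r1,c0,c1,z0,z1):
    P=W[r0:r1,c0:c1].reshape(-1,3); P=P[(P[:,2]>z0)&(P[:,2]<z1)]; return P
def rect(P): 
    r=cv2.minAreaRect((P[:,:2]*1000).astype(np.float32)); return [np.round(x,1) for x in r]
print('bench z',np.nanmedian(W[300:330,420:440,2]))
print('rack base',rect(reg(165,250,358,465,.006,.018)), len(reg(165,250,358,465,.006,.018)))
P=reg(165,250,358,465,.03,.2);print('rack high',P.mean(0),P.max(0),P.min(0))
P=reg(270,300,328,355,.09,.13);print('pusher top',P.mean(0),P.max(0),P.min(0),len(P))
P=reg(270,300,362,390,.09,.13);print('red top',P.mean(0))
print('rest base',rect(reg(195,260,238,325,.005,.016)))
P=reg(195,260,238,325,.03,.2);print('plate',P.max(0),P.min(0))
q=P[P[:,2]>.05]; m=q.mean(0); u,s,v=np.linalg.svd(q-m); print(m,v[2],s,rect(q))
s=np.load('scene1.npz'); V=cloud(s['d'],s['K'],s['T'])
P=V[195:275,318:390].reshape(-1,3); P=P[(P[:,2]>.03)&(P[:,2]<.2)]
print('scene plate',P.max(0),P.min(0)); q=P[P[:,2]>.06];m=q.mean(0); u,ss,v=np.linalg.svd(q-m); print(m,v[2],ss)
E
```

```text
bench z -0.00047751152251696016
rack base [array([ 591.9, -132.8]), array([221.3, 173.7]), np.float64(87.9)] 4201
rack high [ 0.5915146 -0.1571747  0.0553658] [ 0.64885584 -0.03656425  0.08686621] [ 0.52956663 -0.22043745  0.03029639]
pusher top [0.42870323 0.02537538 0.10931746] [0.44120244 0.03677902 0.11651943] [0.41749068 0.01292687 0.10203585] 130
red top [ 0.41418603 -0.04807838  0.10865342]
rest base [array([558.6, 150.7]), array([133.3, 186.9]), np.float64(0.6)]
plate [0.58246169 0.22317823 0.12659476] [0.50471294 0.08517582 0.03004947]
[0.52947086 0.13103396 0.09234649] [-0.86718026 -0.09920355 -0.48801337] [0.75984983 0.67156397 0.08485851] [array([532.4, 132.2]), array([48.9, 83.7]), np.float64(7.0)]
scene plate [0.58642267 0.22736483 0.12383822] [0.50760602 0.08373447 0.03003837]
[0.53195468 0.12847298 0.09283678] [0.878707   0.0885581  0.46907513] [0.80945836 0.65582053 0.10141011]
```

```bash
cat >> h.py <<'E'
def move(p,Rt,p0=None,R0=None):
    o=readout.get_obs()
    if R0 is None: R0=R.from_quat(np.roll(o['eef_rot'],-1)).as_matrix()
    if p0 is None: p0=o['eef_pos']
    print('xyz',(R0.T@(np.array(p)-p0)*1000).round(1),'rot',R.from_matrix(R0.T@Rt).as_rotvec().round(3),'|deg',np.degrees(np.linalg.norm(R.from_matrix(R0.T@Rt).as_rotvec())).round(1))
def frame(yaw,tilt):
    # plate frame: y at yaw from world y, z leaning towards robot by tilt; returns plate R and tool R
    P=R.from_euler('zy',[yaw,-tilt]).as_matrix()
    return P,np.stack([P[:,1],P[:,0],-P[:,2]],1)
E
python3 - <<'E'
from h import *
print(np.array(vision.camera('wrist')['hand_eye']).round(3).tolist())
P,T=frame(np.radians(6.5),np.radians(30)); print(P)
g=np.array([.52,.13,.11]); move(g+P[:,2]*.15,T); print(g+P[:,2]*.15)
E
```

```text
[[-0.0, -0.961, -0.275, 0.07], [1.0, -0.0, -0.001, 0.001], [0.001, -0.275, 0.961, -0.124], [0.0, 0.0, 0.0, 1.0]]
[[ 0.86045847 -0.09803686 -0.5       ]
 [ 0.11320321  0.99357186  0.        ]
 [ 0.49678593 -0.05660161  0.8660254 ]]
xyz [-392.2 -327.1   10. ] rot [-0.425 -0.358  1.15 ] |deg 73.2
[0.445      0.13       0.23990381]
```

```bash
sed -i "s/'zy'/'ZY'/" h.py; python3 - <<'E'
from h import *
P,T=frame(np.radians(6.5),np.radians(30)); print(P)
g=np.array([.52,.13,.11]); move(g+P[:,2]*.15,T); print(g+P[:,2]*.15)
E
```

```text
[[ 0.86045847 -0.11320321 -0.49678593]
 [ 0.09803686  0.99357186 -0.05660161]
 [ 0.5         0.          0.8660254 ]]
xyz [-395.  -335.2   10. ] rot [-0.462 -0.308  1.15 ] |deg 73.2
[0.44548211 0.12150976 0.23990381]
```

play_rows:
  xyz:
    - [-45,-35,1]
    - [-90,-75,2]
    - [-135,-115,3]
    - [-180,-150,4]
    - [-225,-190,5]
    - [-270,-230,6]
    - [-315,-265,7]
    - [-350,-300,8]
    - [-385,-325,10]
    - [-395,-335,10]
  rot:
    - [-0.05,-0.03,0.12]
    - [-0.1,-0.07,0.25]
    - [-0.15,-0.1,0.37]
    - [-0.2,-0.14,0.5]
    - [-0.25,-0.17,0.62]
    - [-0.3,-0.21,0.75]
    - [-0.35,-0.24,0.87]
    - [-0.4,-0.27,1.0]
    - [-0.45,-0.3,1.12]
    - [-0.462,-0.308,1.15]
  grip: [1,1,1,1,1,1,1,1,1,1]

```text
time_s: 1.4
eef_pos: [0.446, 0.1203, 0.2399]
eef_rot: [0.172, 0.645, 0.719, 0.193]
wrist_force: [-0.0, -0.5, 0.4]
opening: 1.001
grasp_force: 0.0
```

```bash
python3 - <<'E'
from h import *
c,d,K,T=cam('wrist'); save('w1.png',c); np.savez('w1.npz',c=c,d=d,K=K,T=T); print(T.round(3).tolist(),K[0,0]); o=readout.get_obs();print(o['eef_pos'],o['eef_rot'],o['q'])
E
```

```text
[[0.861, -0.031, 0.508, 0.376], [0.095, -0.971, -0.22, 0.184], [0.501, 0.237, -0.833, 0.347], [0.0, 0.0, 0.0, 1.0]] 413.3875250302195
[0.44622573 0.12023937 0.23995756] [0.17257504 0.64432887 0.71954086 0.19318157] [-0.04835581 -0.43656385  2.25895204  0.11076845  0.80375431 -0.21443218]
```

View pics/w1.png

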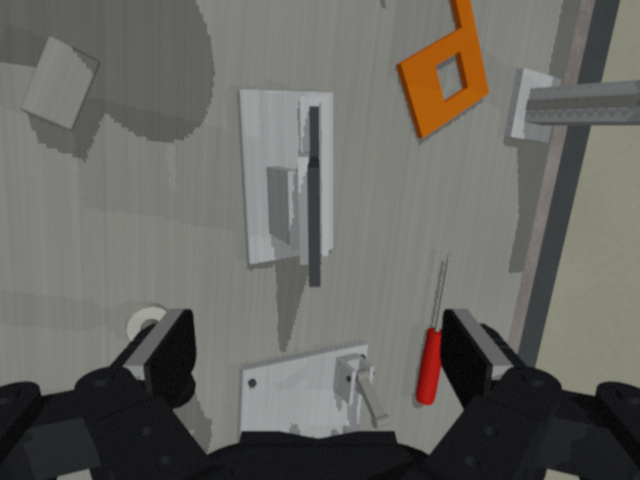

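The wrist view shows the plate edge-on: its top edge at column 314, rows 158–285, and the foot at rows 105–158. Next I measure the top edge.

```bash
python3 - <<'E'
from h import *
f=np.load('w1.npz'); W=cloud(f['d'],f['K'],f['T']); g=f['c'].max(2)
M=np.zeros(g.shape,bool); M[98:295,300:328]=g[98:295,300:328]<85
P,T=frame(np.radians(6.5),np.radians(30))
Q=W[M]; L=Q@P  # in rough plate axes
L=L[np.isfinite(L[:,0])]
top=L[L[:,2]>np.percentile(L[:,2],90)-.008]
print(len(L),'top n',len(top),'z med',np.median(top[:,2]),'y',np.percentile(top[:,1],[1,5,95,99]),'x',np.percentile(top[:,0],[3,50,97]))
print('all y',np.percentile(L[:,1],[.5,1,5,95,99,99.5]), 'z', np.percentile(L[:,2],[1,5,20,50]))
print('slope x/y',np.polyfit(top[:,1],top[:,0],1)[0])
ft=L[(L[:,2]<np.median(top[:,2])-.07)]; print('foot',len(ft),np.median(ft,0),np.percentile(ft[:,1],[1,99]))
r=np.where(M.sum(1)>2)[0]; print(r[0],r[-1])
# intersect rays at rows w/ top-edge
print('top centre world',P@[np.median(top[:,0]),(np.percentile(top[:,1],1)+np.percentile(top[:,1],99))/2,np.median(top[:,2])])
# rack base & clip from same picture not full
E
```

```text
1860 top n 1315 z med -0.15772310345128235 y [0.03538944 0.03874585 0.11028589 0.11318262] x [0.50950153 0.51291733 0.51631994]
all y [0.03474895 0.03555777 0.04033847 0.14491254 0.15113081 0.15191324] z [-0.24880797 -0.24822853 -0.24686459 -0.15809327]
slope x/y -0.004578070037994087
foot 465 [ 0.51273084  0.13235587 -0.24753616] [0.11329786 0.15267668]
107 285
top centre world [0.51128926 0.13302069 0.11986645]
```

```bash
python3 - <<'E'
from h import *
P,T=frame(np.radians(6.5),np.radians(30))
P2,T2=frame(np.radians(6.75),np.radians(30))
g=P@[.5129,.075,-.1747]; print(g, P@[.5129,.093,-.2677]); move(g,T2)
E
```

```text
[0.51962741 0.13468929 0.10515536] [0.56379084 0.15783754 0.024615  ]
xyz [  6.2  -2.9 154. ] rot [ 0.     0.003 -0.007] |deg 0.4
```

play_rows:
  xyz:
    - [6,-3,20]
    - [6,-3,60]
    - [6,-3,100]
    - [6,-3,130]
    - [6,-3,150]
    - [6,-3,154]
    - [6,-3,154]
    - [6,-3,154]
    - [6,-3,154]
    - [6,-3,154]
  rot:
    - [0,0.003,-0.007]
    - [0,0.003,-0.007]
    - [0,0.003,-0.007]
    - [0,0.003,-0.007]
    - [0,0.003,-0.007]
    - [0,0.003,-0.007]
    - [0,0.003,-0.007]
    - [0,0.003,-0.007]
    - [0,0.003,-0.007]
    - [0,0.003,-0.007]
  grip: [0.7,0.6,0.5,0.5,0.5,0.5,0,0,0,0]

```text
time_s: 2.7
eef_pos: [0.519, 0.1369, 0.1064]
eef_rot: [0.172, 0.64, 0.723, 0.194]
wrist_force: [-5.8, 1.8, 7.9]
opening: 0.086
grasp_force: 59.5
```

```bash
python3 - <<'E'
from h import *
o=readout.get_obs();print(o['eef_pos'],o['eef_rot'],o['opening'],o['grasp_force'],o['wrist_force'])
E
```

```text
[0.51904726 0.13689298 0.10644331] [0.17211676 0.64000169 0.72318189 0.19437493] 0.08589447267329763 59.54906344413757 [-5.7945956   1.83939104  7.86259648]
```

play_rows:
  xyz:
    - [0,0,-5]
    - [0,0,-15]
    - [0,0,-30]
    - [0,0,-50]
    - [0,0,-70]
    - [0,0,-90]
    - [0,0,-110]
    - [0,0,-125]
    - [0,0,-130]
    - [0,0,-130]
  rot:
    - [0,0,0]
    - [0,0,0]
    - [0,0,0]
    - [0,0,0]
    - [0,0,0]
    - [0,0,0]
    - [0,0,0]
    - [0,0,0]
    - [0,0,0]
    - [0,0,0]
  grip: [0,0,0,0,0,0,0,0,0,0]

```text
time_s: 3.95
eef_pos: [0.4544, 0.1286, 0.2182]
eef_rot: [0.172, 0.64, 0.723, 0.194]
wrist_force: [0.4, -0.6, -1.7]
opening: 0.086
grasp_force: 58.8
```

```bash
python3 - <<'E'
from h import *
f=np.load('top1.npz'); W=cloud(f['d'],f['K'],f['T']); g=f['c'].astype(int).max(2)
# bright base pixels of rack
M=np.zeros(g.shape,np.uint8); M[165:255,355:470]=g[165:255,355:470]>130
n,l,s,_=cv2.connectedComponentsWithStats(M); k=1+np.argmax(s[1:,4]); m=(l==k)
print(s[k]); Q=W[m]; Q=Q[(abs(Q[:,2]-.012)<.006)]
r=cv2.minAreaRect((Q[:,:2]*1000).astype(np.float32)); print(r)
for th in (1,2):
    print(np.percentile(Q,[th,100-th],axis=0))
o=readout.get_obs(); print(o['eef_pos'],o['wrist_force'],o['opening'])
P,T=frame(0,0); move([.635,-.178,.235],T)
E
```

```text
[386 185  23  22 177]
((616.6094360351562, -100.14469146728516), (42.741024017333984, 46.99335479736328), 74.0297622680664)
[[ 0.59309849 -0.12156336  0.00652605]
 [ 0.6366697  -0.07614179  0.01716755]]
[[ 0.59508032 -0.11954345  0.0067998 ]
 [ 0.63427358 -0.07695866  0.01706715]]
[0.45435027 0.12862857 0.21820554] [ 0.42047418 -0.57121025 -1.66831546] 0.08616978778143684
xyz [-326.2  131.4   56.9] rot [ 0.524 -0.031  0.119] |deg 30.8
```

play_rows:
  xyz:
    - [-25,10,4]
    - [-70,28,12]
    - [-115,46,20]
    - [-160,64,28]
    - [-205,82,36]
    - [-250,100,44]
    - [-285,115,50]
    - [-310,125,54]
    - [-326,131,57]
    - [-326,131,57]
  rot:
    - [0.04,0,0.01]
    - [0.11,-0.01,0.03]
    - [0.18,-0.01,0.04]
    - [0.25,-0.015,0.06]
    - [0.32,-0.02,0.08]
    - [0.4,-0.025,0.09]
    - [0.46,-0.03,0.105]
    - [0.5,-0.03,0.115]
    - [0.524,-0.031,0.119]
    - [0.524,-0.031,0.119]
  grip: [0,0,0,0,0,0,0,0,0,0]

```text
time_s: 5.2
eef_pos: [0.6352, -0.1788, 0.2323]
eef_rot: [-0.001, 0.708, 0.707, -0.0]
wrist_force: [0.7, 0.2, -2.6]
opening: 0.089
grasp_force: 58.9
```

```bash
python3 - <<'E'
from h import *
c,d,K,T=cam('wrist'); save('w2.png',c); np.savez('w2.npz',c=c,d=d,K=K,T=T); o=readout.get_obs();print(o['eef_pos'],o['eef_rot'],o['q'])
np.savez('w2o.npz',p=o['eef_pos'],q=o['eef_rot'])
E
```

```text
[ 0.6346667  -0.17777473  0.23250816] [-1.40200074e-03  7.07373287e-01  7.06838775e-01 -1.13476201e-04] [-4.53127943e-01  3.80433820e-01  1.39416666e+00  7.15544198e-04
  1.36971662e+00 -4.52515897e-01]
```

View pics/w2.png

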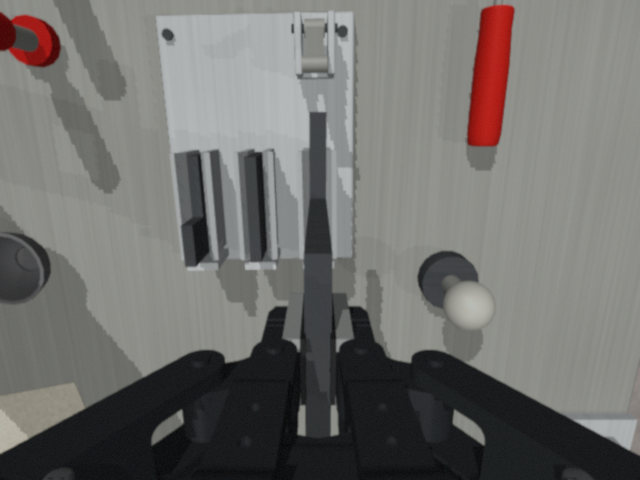

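The wrist view shows the held plate at column 317, rows 112–430, above the empty slot (columns 303–331, rows 150–260). The clip is at (315,45), and the spares are in the left and middle slots.

```bash
cat > m.py <<'E'
from h import *
f=np.load('w2.npz'); W=cloud(f['d'],f['K'],f['T']); 
B=W[5:275,140:365].reshape(-1,3)
b=B[abs(B[:,2]-.012)<.004]; print('base',len(b),np.median(b[:,2]))
# left/right edges by y bins
ys=np.arange(-.24,-.02,.01); lo=[];hi=[]
for y in ys:
    q=b[abs(b[:,1]-y)<.005]
    if len(q)>60: lo.append((y,np.percentile(q[:,0],.7)));hi.append((y,np.percentile(q[:,0],99.3)))
lo=np.array(lo);hi=np.array(hi)
for n,e in(('lo',lo),('hi',hi)):
    p=np.polyfit(e[:,0],e[:,1],1); r=e[:,1]-np.polyval(p,e[:,0]); e=e[abs(r)<.002]; p=np.polyfit(e[:,0],e[:,1],1); print(n,p,np.degrees(np.arctan(p[0])),'at y-.1',np.polyval(p,-.1),len(e))
print('y range',np.percentile(b[:,1],[.2,.5,99.5,99.8]))
np.save('B.npy',B)
for z0,z1 in((.050,.064),(.040,.048)):
    q=B[(B[:,2]>z0)&(B[:,2]<z1)]
    print(z0,len(q)); 
    h,e=np.histogram(q[:,0],np.arange(.5,.68,.002)); print([(round(float(e[i]),3),int(h[i])) for i in range(len(h)) if h[i]>15])
# clip
q=W[5:85,285:345].reshape(-1,3); q=q[(q[:,2]>.036)&(q[:,2]<.05)]; print('cheeks',len(q),np.percentile(q,[2,50,98],axis=0))
# held plate
D=W[100:210,300:336].reshape(-1,3); ft=D[(D[:,2]>.12)&(D[:,2]<.19)]; print('foot',np.percentile(ft,[1,50,99],axis=0), np.polyfit(ft[:,1],ft[:,0],1))
E
python3 m.py
```

```text
base 28390 0.012464657710989147
lo [-0.30180147  0.49413121] -16.793891195376794 at y-.1 0.5243113609947452 3
hi [-0.02050421  0.65964694] -1.1746399090809763 at y-.1 0.6616973576286409 20
y range [-0.2198561  -0.21811772 -0.02867121 -0.02807661]
0.05 7996
[(0.528, 67), (0.53, 241), (0.532, 293), (0.534, 334), (0.536, 189), (0.538, 63), (0.54, 191), (0.542, 194), (0.544, 196), (0.546, 337), (0.548, 128), (0.55, 134), (0.552, 153), (0.554, 327), (0.556, 295), (0.574, 206), (0.576, 281), (0.578, 410), (0.58, 257), (0.582, 19), (0.584, 23), (0.586, 25), (0.588, 17), (0.59, 31), (0.592, 291), (0.594, 145), (0.596, 233), (0.598, 278), (0.6, 331), (0.602, 115), (0.618, 71), (0.62, 302), (0.622, 296), (0.624, 252), (0.626, 123), (0.628, 38), (0.63, 35), (0.632, 36), (0.634, 36), (0.636, 40), (0.64, 181), (0.642, 216), (0.644, 282), (0.646, 256), (0.648, 17)]
0.04 1875
[(0.536, 33), (0.546, 153), (0.548, 34), (0.552, 43), (0.554, 89), (0.556, 18), (0.592, 155), (0.616, 31), (0.618, 165), (0.62, 185), (0.622, 112), (0.624, 42), (0.626, 32), (0.628, 24), (0.63, 22), (0.632, 27), (0.634, 26), (0.636, 26), (0.638, 45), (0.64, 104), (0.642, 191), (0.644, 189), (0.646, 30)]
cheeks 1292 [[ 0.61756733 -0.07350768  0.04026539]
 [ 0.63339118 -0.04726659  0.04438247]
 [ 0.64643777 -0.03549941  0.04833136]]
foot [[ 0.63039588 -0.14282756  0.15625887]
 [ 0.63425083 -0.12448193  0.15782056]
 [ 0.63807836 -0.10276806  0.1832449 ]] [0.00070859 0.63437322]
```

```bash
python3 - <<'E'
from h import *
f=np.load('w2.npz'); W=cloud(f['d'],f['K'],f['T']); B=W[140:275,285:365].reshape(-1,3)
q=B[(B[:,2]>.054)&(B[:,2]<.062)]; print(np.percentile(q[:,1],[1,99]),np.median(q[:,2]))
A=q[(q[:,0]<.630)]; C=q[q[:,0]>.637]
for n,a in (('A',A),('C',C)):
    p=np.polyfit(a[:,1],a[:,0],1); 
    ins=[]
    ctr=[]
    for y in np.arange(-.20,-.13,.005):
        s=a[abs(a[:,1]-y)<.0025]
        if len(s)>8: ins.append((y,np.percentile(s[:,0],[3,97])[1 if n=='A' else 0])); ctr.append((y,np.percentile(s[:,0],[3,97]).mean(),len(s),np.ptp(np.percentile(s[:,0],[3,97]))))
    print(n,len(a),p[0],np.polyval(p,-.15)); print(np.round(ins,4).tolist()); print(np.round(ctr,4).tolist()); pp=np.polyfit(*np.array(ins).T,1);print(pp[0],np.polyval(pp,-.16))
# cheek centre x and pin line
q=W[5:85,285:345].reshape(-1,3); q=q[(q[:,2]>.038)&(q[:,2]<.05)]; 
for y in (-.065,-.055,-.045,-.04):
    s=q[abs(q[:,1]-y)<.004]; print(y,np.percentile(s[:,0],[2,98]).round(4),np.percentile(s[:,0],[2,98]).mean().round(4))
# end-of-plate: measured foot plane / toe
D=W[100:210,300:336].reshape(-1,3); ft=D[(D[:,2]>.15)&(D[:,2]<.162)]; print('foot y',np.percentile(ft[:,1],[1,99]),np.median(ft,0))
tp=W[215:420,305:335].reshape(-1,3); tp=tp[(tp[:,2]>.235)&(tp[:,2]<.27)]; print('top',len(tp),np.median(tp,0),np.percentile(tp[:,1],[1,99]),np.polyfit(tp[:,1],tp[:,0],1)[0])
E
```

```text
[-0.20474084 -0.12689138] 0.058142486626981904
A 837 -0.0005371224296014522 0.6223515765932157
[[-0.2, 0.6232], [-0.195, 0.624], [-0.19, 0.6241], [-0.185, 0.6248], [-0.18, 0.6255], [-0.175, 0.6256], [-0.17, 0.6256], [-0.165, 0.6257], [-0.16, 0.625], [-0.155, 0.6257], [-0.15, 0.6251], [-0.145, 0.6251], [-0.14, 0.6252], [-0.135, 0.6252], [-0.13, 0.6247]]
[[-0.2, 0.6217, 32.0, 0.0031], [-0.195, 0.6221, 35.0, 0.0038], [-0.19, 0.6222, 38.0, 0.0038], [-0.185, 0.6226, 46.0, 0.0045], [-0.18, 0.6228, 52.0, 0.0055], [-0.175, 0.6226, 56.0, 0.0059], [-0.17, 0.6227, 61.0, 0.0058], [-0.165, 0.6228, 55.0, 0.0058], [-0.16, 0.6225, 56.0, 0.005], [-0.155, 0.6225, 57.0, 0.0064], [-0.15, 0.6222, 63.0, 0.0057], [-0.145, 0.6223, 59.0, 0.0057], [-0.14, 0.6223, 60.0, 0.0056], [-0.135, 0.6224, 62.0, 0.0056], [-0.13, 0.6218, 65.0, 0.0056]]
0.016207418714239006 0.6250481513738056
C 816 -0.03340562141736847 0.6444976444454782
[[-0.2, 0.645], [-0.195, 0.6443], [-0.19, 0.6436], [-0.185, 0.6435], [-0.18, 0.6427], [-0.175, 0.642], [-0.17, 0.642], [-0.165, 0.6419], [-0.16, 0.6419], [-0.155, 0.6419], [-0.15, 0.6419],
[... 161 characters left out ...]
4], [-0.185, 0.6457, 45.0, 0.0045], [-0.18, 0.6453, 53.0, 0.0052], [-0.175, 0.6449, 54.0, 0.0058], [-0.17, 0.6449, 59.0, 0.0058], [-0.165, 0.6448, 60.0, 0.0058], [-0.16, 0.6448, 58.0, 0.0058], [-0.155, 0.6445, 56.0, 0.0053], [-0.15, 0.6444, 58.0, 0.005], [-0.145, 0.6443, 53.0, 0.005], [-0.14, 0.6442, 60.0, 0.0052], [-0.135, 0.6442, 58.0, 0.005], [-0.13, 0.6441, 60.0, 0.0051]]
-0.04184018794885789 0.6422821851057445
-0.065 [0.6186 0.6459] 0.6323
-0.055 [0.6181 0.6458] 0.632
-0.045 [0.6166 0.6474] 0.632
-0.04 [0.6175 0.6465] 0.632
foot y [-0.14262068 -0.10276118] [ 0.63424707 -0.12210741  0.15773347]
top 5052 [ 0.63500035 -0.16684801  0.24770982] [-0.19594914 -0.14235283] -0.003896444877529344
```

play_rows:
  xyz:
    - [8,-1,0]
    - [16,-1,0]
    - [16,-1,10]
    - [16,-1,25]
    - [16,-1,40]
    - [16,-1,52]
    - [16,-1,62]
    - [16,-1,68]
    - [16,-1,70]
    - [16,-1,70]
  rot:
    - [0,0,-0.01]
    - [0,0,-0.016]
    - [0,0,-0.016]
    - [0,0,-0.016]
    - [0,0,-0.016]
    - [0,0,-0.016]
    - [0,0,-0.016]
    - [0,0,-0.016]
    - [0,0,-0.016]
    - [0,0,-0.016]
  grip: [0,0,0,0,0,0,0,0,0,0]

```text
time_s: 6.5
eef_pos: [0.634, -0.1618, 0.1646]
eef_rot: [-0.0, 0.702, 0.713, 0.0]
wrist_force: [0.0, -0.0, -1.6]
opening: 0.079
grasp_force: 58.9
```

```bash
python3 - <<'E'
from h import *
c,d,K,T=cam('wrist'); save('w3.png',c); o=readout.get_obs();print(o['eef_pos'],o['eef_rot'],o['wrist_force'])
W=cloud(d,K,T).reshape(-1,3); ok=(W[:,0]>.60)&(W[:,0]<.67)&(W[:,1]>-.2)&(W[:,1]<-.03); W=W[ok]
q=W[(W[:,2]>.054)&(W[:,2]<.061)&(W[:,1]<-.12)]
for y in np.arange(-.18,-.12,.01):
    s=q[abs(q[:,1]-y)<.005]; a=s[s[:,0]<.628]; b=s[s[:,0]>.638]; print(round(y,3),len(a),len(b),[np.percentile(v[:,0],[3,97]).round(4).tolist() for v in(a,b) if len(v)>8])
D=W[(abs(W[:,0]-.634)<.008)&(W[:,2]>.075)&(W[:,2]<.095)&(W[:,1]<-.08)]; print('foot',len(D),np.percentile(D,[1,50,99],axis=0),np.polyfit(D[:,1],D[:,0],1))
h=W[(W[:,2]>.038)&(W[:,2]<.05)&(W[:,1]>-.08)]; print('cheek',np.percentile(h,[2,50,98],axis=0))
E
```

```text
[ 0.63411258 -0.1617842   0.16484628] [4.78504618e-05 7.01488036e-01 7.12681203e-01 1.90903855e-04] [ 0.27572761 -0.20504361 -1.88389741]
-0.18 239 159 [[0.6002, 0.625], [0.6424, 0.6478]]
-0.17 238 158 [[0.6003, 0.6249], [0.6421, 0.6474]]
-0.16 248 176 [[0.6002, 0.6249], [0.6419, 0.6476]]
-0.15 263 180 [[0.6003, 0.6253], [0.6416, 0.6474]]
-0.14 252 185 [[0.6004, 0.6247], [0.6414, 0.6471]]
-0.13 257 189 [[0.6001, 0.6247], [0.6412, 0.647]]
foot 1504 [[ 0.62841032 -0.12574778  0.08855248]
 [ 0.63231618 -0.10561669  0.08998876]
 [ 0.63634624 -0.08587889  0.09287356]] [-0.01516308  0.63071352]
cheek [[ 0.6178127  -0.07291596  0.04165086]
 [ 0.63186915 -0.04651255  0.04439124]
 [ 0.64621636 -0.03540778  0.04881119]]
```

View pics/w3.png

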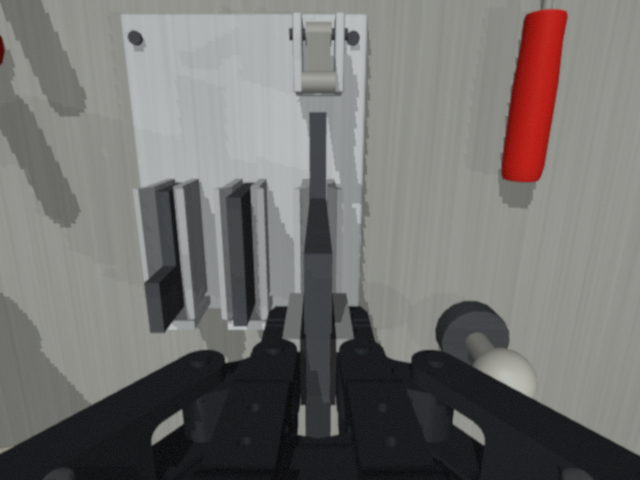

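The plate (column 317) is centred between the slot's lips (columns 300–340) to 0.2 mm, with its toe at row 112, short of the clip. Now I lower it.

play_rows:
  xyz:
    - [0,0.2,5]
    - [0,0.2,12]
    - [0,0.2,19]
    - [0,0.2,26]
    - [0,0.2,33]
    - [0,0.2,40]
    - [0,0.2,46]
    - [0,0.2,51]
    - [0,0.2,54]
    - [0,0.2,55]
  rot:
    - [0,0,0]
    - [0,0,0]
    - [0,0,0]
    - [0,0,0]
    - [0,0,0]
    - [0,0,0]
    - [0,0,0]
    - [0,0,0]
    - [0,0,0]
    - [0,0,0]
  grip: [0,0,0,0,0,0,0,0,0,0]

```text
time_s: 7.8
eef_pos: [0.634, -0.1616, 0.1092]
eef_rot: [-0.0, 0.702, 0.713, 0.0]
wrist_force: [0.1, 0.4, -2.0]
opening: 0.088
grasp_force: 58.9
```

Free so far. Now the last few millimetres, until contact.

play_rows:
  xyz:
    - [0,0,0.5]
    - [0,0,1]
    - [0,0,1.5]
    - [0,0,2]
    - [0,0,2.5]
    - [0,0,3]
    - [0,0,3.5]
    - [0,0,3.5]
    - [0,0,3.5]
    - [0,0,3.5]
  rot:
    - [0,0,0]
    - [0,0,0]
    - [0,0,0]
    - [0,0,0]
    - [0,0,0]
    - [0,0,0]
    - [0,0,0]
    - [0,0,0]
    - [0,0,0]
    - [0,0,0]
  grip: [0,0,0,0,0,0,0,0,0,0]

```text
time_s: 9.05
eef_pos: [0.6343, -0.1617, 0.1071]
eef_rot: [0.0, 0.701, 0.713, 0.0]
wrist_force: [-1.5, 0.9, 6.8]
opening: 0.083
grasp_force: 60.1
```

```bash
python3 - <<'E'
from h import *
c,d,K,T=cam('wrist'); o=readout.get_obs();print(o['eef_pos'],o['wrist_force'])
W=cloud(d,K,T).reshape(-1,3); D=W[(abs(W[:,0]-.633)<.006)&(W[:,2]>.02)&(W[:,2]<.05)&(W[:,1]<-.08)&(W[:,1]>-.122)]; print('foot',len(D),np.percentile(D,[1,50,99],axis=0))
b=W[(abs(W[:,2]-.012)<.005)&(abs(W[:,0]-.61)<.008)&(abs(W[:,1]+.1)<.02)]; print('base',np.median(b[:,2]))
E
```

```text
[ 0.63428725 -0.16171459  0.10705752] [-2.60798287  0.74675324  6.72583774]
foot 1344 [[ 0.62869538 -0.1215974   0.03080785]
 [ 0.63257107 -0.10327172  0.03245773]
 [ 0.63659397 -0.08583049  0.03405273]]
base 0.012517073978200288
```

Seated: the foot's top is 20.0 mm above the floor, and contact force shows. Release and retreat.

play_rows:
  xyz:
    - [0,0,0]
    - [0,0,0]
    - [0,0,0]
    - [0,0,-10]
    - [0,0,-30]
    - [0,0,-60]
    - [0,0,-90]
    - [0,0,-120]
    - [0,0,-130]
    - [0,0,-130]
  rot:
    - [0,0,0]
    - [0,0,0]
    - [0,0,0]
    - [0,0,0]
    - [0,0,0]
    - [0,0,0]
    - [0,0,0]
    - [0,0,0]
    - [0,0,0]
    - [0,0,0]
  grip: [0.4,0.5,0.5,0.5,0.5,0.6,0.8,1,1,1]

```text
time_s: 10.35
eef_pos: [0.6345, -0.1619, 0.2371]
eef_rot: [0.001, 0.702, 0.713, 0.0]
wrist_force: [0.9, -0.6, -0.2]
opening: 1.0
grasp_force: 0.0
```

```bash
python3 - <<'E'
from h import *
c,d,K,T=cam('wrist'); o=readout.get_obs();print(o['eef_pos'],o['eef_rot'],o['q'],o['wrist_force'])
W=cloud(d,K,T).reshape(-1,3); W=W[np.isfinite(W[:,0])]
D=W[(abs(W[:,0]-.633)<.006)&(W[:,2]>.02)&(W[:,2]<.05)&(W[:,1]<-.08)&(W[:,1]>-.122)]; print('foot',len(D),np.percentile(D,[1,50,99],axis=0))
t=W[(abs(W[:,0]-.633)<.015)&(W[:,2]>.112)&(W[:,2]<.13)&(W[:,1]>-.24)&(W[:,1]<-.1)]; print('top',len(t),np.percentile(t,[1,50,99],axis=0))
f=np.load('top1.npz'); V=cloud(f['d'],f['K'],f['T'])
P=V[270:300,328:355].reshape(-1,3); P=P[(P[:,2]>.105)&(P[:,2]<.113)]; print('pusher',np.percentile(P,[2,50,98],axis=0))
s=np.load('scene1.npz'); V=cloud(s['d'],s['K'],s['T']); P=V[220:275,255:290].reshape(-1,3)
P=P[(P[:,2]>.106)&(P[:,2]<.113)];print('pusher scene',np.percentile(P,[2,50,98],axis=0),len(P))
E
```

```text
[ 0.63382386 -0.16161763  0.2355964 ] [-4.48669173e-04  7.01505090e-01  7.12664302e-01  9.15232310e-06] [-4.30899552e-01  3.65936738e-01  1.40707494e+00  3.28692439e-04
  1.36941874e+00 -4.46747107e-01] [-1.51314791 -0.42117632 -0.77142639]
foot 527 [[ 0.62889718 -0.12156759  0.03076625]
 [ 0.63290696 -0.10393364  0.03263934]
 [ 0.63703131 -0.08625755  0.03428627]]
top 1667 [[ 0.62982972 -0.20461809  0.11787786]
 [ 0.63376607 -0.16319712  0.1225229 ]
 [ 0.63796056 -0.12579014  0.12401571]]
pusher [[0.41754288 0.01474476 0.1055261 ]
 [0.427611   0.0250391  0.10926318]
 [0.43926589 0.03665024 0.11267852]]
pusher scene [[0.42077006 0.01475419 0.10615462]
 [0.43160247 0.0249603  0.10867243]
 [0.44305335 0.03717616 0.11171213]] 95
```

play_rows:
  xyz:
    - [10,-10,-5]
    - [38,-40,-5]
    - [66,-70,-5]
    - [94,-100,-5]
    - [122,-130,-5]
    - [150,-160,-5]
    - [175,-186,-5]
    - [187,-199,-5]
    - [190,-202,-5]
    - [190,-202,-5]
  rot:
    - [0,0,0]
    - [0,0,0.01]
    - [0,0,0.016]
    - [0,0,0.016]
    - [0,0,0.016]
    - [0,0,0.016]
    - [0,0,0.016]
    - [0,0,0.016]
    - [0,0,0.016]
    - [0,0,0.016]
  grip: [1,1,1,1,1,1,1,1,1,1]

```text
time_s: 11.65
eef_pos: [0.4296, 0.0248, 0.2411]
eef_rot: [-0.0, 0.707, 0.707, 0.0]
wrist_force: [0.4, -1.1, -0.1]
opening: 1.001
grasp_force: 0.0
```

```bash
python3 - <<'E'
from h import *
c,d,K,T=cam('wrist'); save('w4.png',c); np.savez('w4.npz',c=c,d=d,K=K,T=T); o=readout.get_obs();print(o['eef_pos'],o['eef_rot'])
W=cloud(d,K,T).reshape(-1,3); W=W[np.isfinite(W[:,0])]
L=W[(np.hypot(W[:,0]-.429,W[:,1]-.0255)<.03)]
for z0,z1 in((.105,.114),(.045,.1),(.006,.016)):
    t=L[(L[:,2]>z0)&(L[:,2]<z1)]; print(z0,len(t),np.percentile(t,[1,50,99],axis=0).round(4).tolist(), cv2.minEnclosingCircle((t[:,:2]*1000).astype(np.float32)))
E
```

```text
[0.42975388 0.02451742 0.24113893] [-8.60312371e-05  7.07368598e-01  7.06844857e-01  8.69556286e-05]
0.105 1236 [[0.4165, 0.0171, 0.1063], [0.428, 0.0293, 0.1104], [0.4401, 0.0406, 0.112]] ((428.23211669921875, 28.390151977539062), 12.938634872436523)
0.045 457 [[0.4157, 0.0299, 0.0457], [0.428, 0.0396, 0.0762], [0.4407, 0.0412, 0.0994]] ((428.19036865234375, 29.603364944458008), 12.880786895751953)
0.006 590 [[0.4112, 0.021, 0.0073], [0.4285, 0.0368, 0.0125], [0.445, 0.0454, 0.0142]] ((428.224853515625, 28.192272186279297), 17.93587303161621)
```

View pics/w4.png

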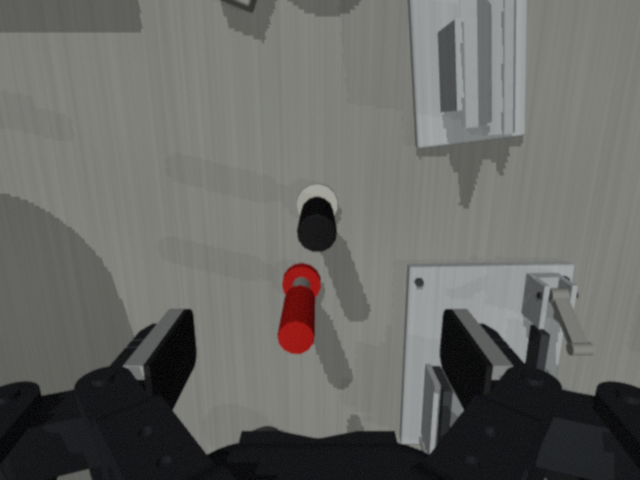

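The wrist view shows the black pusher with its top at (317,232), red look-alike at (296,335), well clear of the finger line.

play_rows:
  xyz:
    - [4,-1.5,10]
    - [4,-1.5,40]
    - [4,-1.5,75]
    - [4,-1.5,110]
    - [4,-1.5,135]
    - [4,-1.5,148]
    - [4,-1.5,151]
    - [4,-1.5,151]
    - [4,-1.5,151]
    - [4,-1.5,151]
  rot:
    - [0,0,0]
    - [0,0,0]
    - [0,0,0]
    - [0,0,0]
    - [0,0,0]
    - [0,0,0]
    - [0,0,0]
    - [0,0,0]
    - [0,0,0]
    - [0,0,0]
  grip: [0.8,0.8,0.8,0.8,0.8,0.8,0.8,0.1,0.1,0.1]

```text
time_s: 12.95
eef_pos: [0.4284, 0.029, 0.091]
eef_rot: [0.001, 0.707, 0.707, 0.001]
wrist_force: [0.4, 0.2, 3.6]
opening: 0.292
grasp_force: 58.6
```

play_rows:
  xyz:
    - [0,0,0]
    - [0,0,0]
    - [0,0,-10]
    - [0,0,-30]
    - [0,0,-60]
    - [0,0,-90]
    - [0,0,-110]
    - [0,0,-118]
    - [0,0,-120]
    - [0,0,-120]
  rot:
    - [0,0,0]
    - [0,0,0]
    - [0,0,0]
    - [0,0,0]
    - [0,0,0]
    - [0,0,0]
    - [0,0,0]
    - [0,0,0]
    - [0,0,0]
    - [0,0,0]
  grip: [0.1,0.1,0.1,0.1,0.1,0.1,0.1,0.1,0.1,0.1]

```text
time_s: 14.2
eef_pos: [0.427, 0.0292, 0.2093]
eef_rot: [-0.001, 0.707, 0.707, -0.0]
wrist_force: [0.5, -0.3, -1.0]
opening: 0.286
grasp_force: 58.9
```

```bash
cat > pm.py <<'E'
from h import *
c,d,K,T=cam('wrist'); save('w5.png',c); o=readout.get_obs();p=o['eef_pos'];print(p,o['eef_rot'],o['opening'],o['wrist_force'])
R0=R.from_quat(np.roll(o['eef_rot'],-1)).as_matrix()
W=cloud(d,K,T).reshape(-1,3); W=W[np.isfinite(W[:,0])]
L=(W-p)@R0; L=L[(abs(L[:,0])<.035)&(abs(L[:,1])<.03)]
for z0,z1 in((-.03,-.01),(.005,.04),(.07,.082),(.082,.1)):
    t=L[(L[:,2]>z0)&(L[:,2]<z1)]; print(z0,len(t))
    if len(t)>20: print(np.percentile(t,[1,50,99],axis=0).round(4).tolist(), cv2.minEnclosingCircle((t[:,:2]*1000).astype(np.float32)))
E
python3 pm.py
```

```text
[0.42701365 0.02920327 0.20916634] [-1.05705306e-03  7.07222726e-01  7.06989917e-01 -3.95058640e-04] 0.2859326408106299 [-0.45452193 -0.25322468 -1.66918467]
-0.03 10451
[[-0.0113, -0.0268, -0.0296], [0.0062, -0.0005, -0.0195], [0.0146, 0.0281, -0.0105]] ((8.171052932739258, -0.0025089241098612547), 29.992027282714844)
0.005 2869
[[0.0023, -0.0247, 0.0052], [0.0109, -0.0004, 0.0144], [0.0125, 0.0234, 0.0393]] ((7.695269584655762, -0.6124429702758789), 26.034502029418945)
0.07 1977
[[-0.008, -0.0174, 0.0713], [0.0068, -0.0004, 0.0785], [0.0167, 0.0163, 0.081]] ((-0.32377108931541443, -0.3923240303993225), 17.864696502685547)
0.082 209
[[0.0052, -0.0166, 0.082], [0.0152, -0.0003, 0.0856], [0.0172, 0.0163, 0.0897]] ((5.140534400939941, -0.03781414031982422), 16.937238693237305)
```

View pics/w5.png

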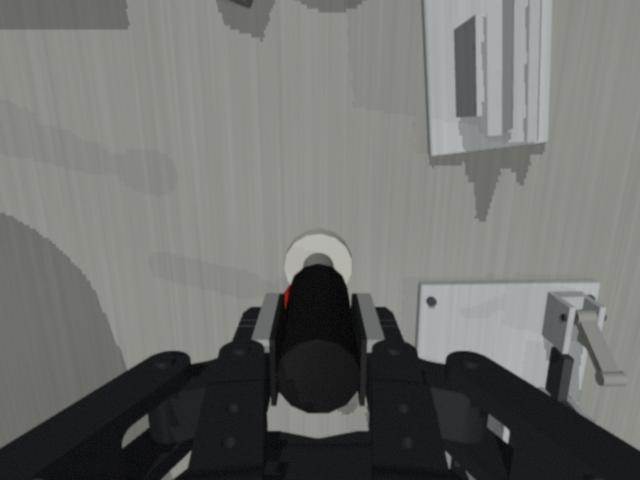

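play_rows:
  xyz:
    - [-5,10,-15]
    - [-22,40,-20]
    - [-39,70,-20]
    - [-56,100,-20]
    - [-73,130,-20]
    - [-90,160,-20]
    - [-103,185,-20]
    - [-111,200,-20]
    - [-113.6,205.6,-20]
    - [-113.6,205.6,-20]
  rot:
    - [0,0,0]
    - [0,0,0]
    - [0,0,0]
    - [0,0,0]
    - [0,0,0]
    - [0,0,0]
    - [0,0,0]
    - [0,0,0]
    - [0,0,0]
    - [0,0,0]
  grip: [0.1,0.1,0.1,0.1,0.1,0.1,0.1,0.1,0.1,0.1]

```text
time_s: 15.5
eef_pos: [0.6327, -0.0844, 0.2289]
eef_rot: [-0.001, 0.707, 0.707, -0.0]
wrist_force: [-0.8, 0.1, -1.8]
opening: 0.291
grasp_force: 59.1
```

```bash
python3 pm.py; python3 - <<'E'
from h import *
c,d,K,T=cam('wrist'); W=cloud(d,K,T).reshape(-1,3); W=W[np.isfinite(W[:,0])]
h=W[(W[:,2]>.036)&(W[:,2]<.05)&(W[:,1]>-.08)&(abs(W[:,0]-.632)<.02)&(W[:,1]<-.02)]; print('cheek',len(h),np.percentile(h,[2,50,98],axis=0))
E
```

```text
[ 0.63254378 -0.0841815   0.2292092 ] [-1.02873183e-03  7.07141003e-01  7.07071766e-01 -2.49834429e-04] 0.29213231079814794 [ 0.35112884  0.00753423 -1.7711483 ]
-0.03 10429
[[-0.0115, -0.0283, -0.0296], [0.006, -0.0003, -0.019], [0.0144, 0.0281, -0.0104]] ((7.877004623413086, 0.0007009506225585938), 30.00433349609375)
0.005 2935
[[0.0019, -0.0244, 0.0052], [0.0107, -0.0003, 0.0143], [0.0122, 0.0237, 0.0395]] ((7.303217887878418, -0.4964408874511719), 26.094316482543945)
0.07 1986
[[-0.0082, -0.0173, 0.0711], [0.0066, -0.0002, 0.0789], [0.0165, 0.0165, 0.0813]] ((-0.6900838017463684, -0.3107384145259857), 17.870887756347656)
0.082 213
[[0.005, -0.0164, 0.0821], [0.015, -0.0002, 0.0859], [0.017, 0.0164, 0.0902]] ((4.987204551696777, 0.11186695098876953), 16.919294357299805)
cheek 1087 [[ 0.61791793 -0.07243114  0.04005403]
 [ 0.63197241 -0.04625789  0.04443017]
 [ 0.64601874 -0.03498266  0.04914018]]
```

play_rows:
  xyz:
    - [0,0,15]
    - [0,0,30]
    - [0,0,42]
    - [0,0,50]
    - [0,0,56]
    - [0,0,62]
    - [0,0,68]
    - [0,0,74]
    - [0,0,80]
    - [0,0,84]
  rot:
    - [0,0,0]
    - [0,0,0]
    - [0,0,0]
    - [0,0,0]
    - [0,0,0]
    - [0,0,0]
    - [0,0,0]
    - [0,0,0]
    - [0,0,0]
    - [0,0,0]
  grip: [0.1,0.1,0.1,0.1,0.1,0.1,0.1,0.1,0.1,0.1]

```text
time_s: 16.85
eef_pos: [0.6327, -0.0843, 0.145]
eef_rot: [-0.001, 0.707, 0.707, -0.0]
wrist_force: [0.1, -0.1, 0.5]
opening: 0.289
grasp_force: 59.5
```

play_rows:
  xyz:
    - [0,0,1.5]
    - [0,0,3]
    - [0,0,4.5]
    - [0,0,6]
    - [0,0,7]
    - [0,0,7.5]
    - [0,0,8]
    - [0,0,8.5]
    - [0,0,8.5]
    - [0,0,8.5]
  rot:
    - [0,0,0]
    - [0,0,0]
    - [0,0,0]
    - [0,0,0]
    - [0,0,0]
    - [0,0,0]
    - [0,0,0]
    - [0,0,0]
    - [0,0,0]
    - [0,0,0]
  grip: [0.1,0.1,0.1,0.1,0.1,0.1,0.1,0.1,0.1,0.1]

```text
time_s: 18.1
eef_pos: [0.6331, -0.0845, 0.1373]
eef_rot: [-0.0, 0.707, 0.707, 0.0]
wrist_force: [0.8, -0.6, 0.8]
opening: 0.29
grasp_force: 59.4
```

play_rows:
  xyz:
    - [0,0,0.3]
    - [0,0,0.6]
    - [0,0,0.9]
    - [0,0,1.2]
    - [0,0,1.5]
    - [0,0,1.8]
    - [0,0,2.1]
    - [0,0,2.3]
    - [0,0,2.5]
    - [0,0,2.5]
  rot:
    - [0,0,0]
    - [0,0,0]
    - [0,0,0]
    - [0,0,0]
    - [0,0,0]
    - [0,0,0]
    - [0,0,0]
    - [0,0,0]
    - [0,0,0]
    - [0,0,0]
  grip: [0.1,0.1,0.1,0.1,0.1,0.1,0.1,0.1,0.1,0.1]

```text
time_s: 19.35
eef_pos: [0.6333, -0.0846, 0.1358]
eef_rot: [-0.0, 0.707, 0.707, 0.0]
wrist_force: [-2.4, -0.5, 7.0]
opening: 0.288
grasp_force: 60.0
```

play_rows:
  xyz:
    - [0,0,0.3]
    - [0,0,0.6]
    - [0,0,0.9]
    - [0,0,1.2]
    - [0,0,1.5]
    - [0,0,1.5]
    - [0,0,1.5]
    - [0,0,1.5]
    - [0,0,1.5]
    - [0,0,1.5]
  rot:
    - [0,0,0]
    - [0,0,0]
    - [0,0,0]
    - [0,0,0]
    - [0,0,0]
    - [0,0,0]
    - [0,0,0]
    - [0,0,0]
    - [0,0,0]
    - [0,0,0]
  grip: [0.1,0.1,0.1,0.1,0.1,0.1,0.1,0.1,0.1,0.1]

```text
time_s: 20.6
eef_pos: [0.6341, -0.0847, 0.1357]
eef_rot: [0.001, 0.707, 0.707, 0.001]
wrist_force: [-3.0, 0.7, 12.0]
opening: 0.287
grasp_force: 60.4
```

play_rows:
  xyz:
    - [0,0,-2]
    - [0,0,-8]
    - [0,0,-20]
    - [0,0,-40]
    - [0,0,-60]
    - [0,0,-80]
    - [0,0,-95]
    - [0,0,-100]
    - [0,0,-100]
    - [0,0,-100]
  rot:
    - [0,0,0]
    - [0,0,0]
    - [0,0,0]
    - [0,0,0]
    - [0,0,0]
    - [0,0,0]
    - [0,0,0]
    - [0,0,0]
    - [0,0,0]
    - [0,0,0]
  grip: [0.1,0.1,0.1,0.1,0.1,0.1,0.1,0.1,0.1,0.1]

```text
time_s: 21.85
eef_pos: [0.6326, -0.0844, 0.2323]
eef_rot: [-0.001, 0.707, 0.707, -0.0]
wrist_force: [-0.1, -0.8, -1.5]
opening: 0.286
grasp_force: 59.2
```

```bash
python3 pm.py; python3 - <<'E'
from h import *
c,d,K,T=cam('scene'); save('s2.png',cv2.resize(c[270:420,220:380],None,fx=4,fy=4)); 
W=cloud(d,K,T).reshape(-1,3); W=W[np.isfinite(W[:,0])]
t=W[(abs(W[:,0]-.632)<.006)&(W[:,1]>-.105)&(W[:,1]<-.03)&(W[:,2]>.036)]
for y in np.arange(-.1,-.03,.008):
    s=t[abs(t[:,1]-y)<.004]; print(round(y,3),len(s),np.percentile(s[:,2],[10,50,90]).round(4) if len(s) else '')
E
```

```text
[ 0.63265428 -0.08442122  0.23231827] [-1.14638975e-03  7.07197944e-01  7.07014590e-01 -3.51283843e-04] 0.28735078919341134 [ 0.19237738  0.54709429 -1.69069673]
-0.03 10394
[[-0.0113, -0.0283, -0.0296], [0.0061, -0.0005, -0.0193], [0.0146, 0.0281, -0.0104]] ((8.216835021972656, -0.0030841827392578125), 29.984067916870117)
0.005 2893
[[0.0023, -0.0246, 0.0052], [0.0109, -0.0005, 0.0145], [0.0124, 0.0235, 0.0394]] ((7.436091899871826, -0.5896482467651367), 26.069095611572266)
0.07 1980
[[-0.0081, -0.0174, 0.0712], [0.0068, -0.0004, 0.0786], [0.0167, 0.0163, 0.0811]] ((-0.34481126070022583, -0.471464067697525), 17.82433319091797)
0.082 207
[[0.0046, -0.0166, 0.0821], [0.0152, -0.0004, 0.0856], [0.0173, 0.0164, 0.0898]] ((5.062485694885254, -0.10828304290771484), 16.947689056396484)
-0.1 258 [0.1495 0.2262 0.5727]
-0.092 166 [0.0431 0.2503 0.573 ]
-0.084 87 [0.0416 0.5714 0.5733]
-0.076 62 [0.041  0.5716 0.5733]
-0.068 56 [0.0412 0.5709 0.5727]
-0.06 58 [0.0401 0.5703 0.5721]
-0.052 53 [0.0398 0.5694 0.572 ]
-0.044 61 [0.0421 0.5693 0.576 ]
-0.036 96 [0.5687 0.5793 0.5822]
```

View pics/s2.png

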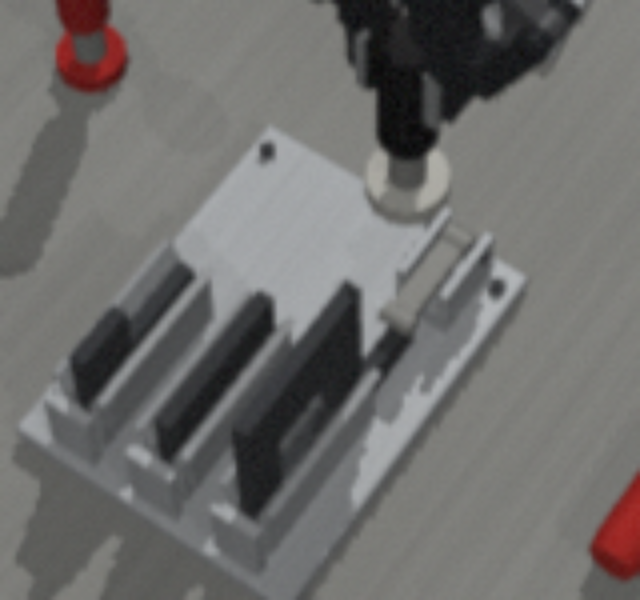

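The crop shows the clip's arm lying level over the foot (arm at about (430,270)), with the plate upright in its slot. Now I return the push tool.

play_rows:
  xyz:
    - [5,-10,0]
    - [22,-40,0]
    - [39,-70,0]
    - [56,-100,0]
    - [73,-130,0]
    - [90,-160,0]
    - [103,-185,0]
    - [110,-199,0]
    - [113.4,-204.6,0]
    - [113.4,-204.6,0]
  rot:
    - [0,0,0]
    - [0,0,0]
    - [0,0,0]
    - [0,0,0]
    - [0,0,0]
    - [0,0,0]
    - [0,0,0]
    - [0,0,0]
    - [0,0,0]
    - [0,0,0]
  grip: [0.1,0.1,0.1,0.1,0.1,0.1,0.1,0.1,0.1,0.1]

```text
time_s: 23.2
eef_pos: [0.4289, 0.0288, 0.2338]
eef_rot: [0.0, 0.707, 0.707, 0.0]
wrist_force: [0.1, 0.4, -1.7]
opening: 0.289
grasp_force: 59.2
```

play_rows:
  xyz:
    - [0,0,15]
    - [0,0,40]
    - [0,0,65]
    - [0,0,90]
    - [0,0,110]
    - [0,0,125]
    - [0,0,133]
    - [0,0,137]
    - [0,0,138]
    - [0,0,138]
  rot:
    - [0,0,0]
    - [0,0,0]
    - [0,0,0]
    - [0,0,0]
    - [0,0,0]
    - [0,0,0]
    - [0,0,0]
    - [0,0,0]
    - [0,0,0]
    - [0,0,0]
  grip: [0.1,0.1,0.1,0.1,0.1,0.1,0.1,0.1,0.1,0.1]

```text
time_s: 24.45
eef_pos: [0.429, 0.0289, 0.096]
eef_rot: [0.0, 0.707, 0.707, 0.0]
wrist_force: [0.1, -0.7, -1.5]
opening: 0.29
grasp_force: 59.2
```

play_rows:
  xyz:
    - [0,0,1]
    - [0,0,2]
    - [0,0,3]
    - [0,0,4]
    - [0,0,4.5]
    - [0,0,5]
    - [0,0,5.5]
    - [0,0,6]
    - [0,0,6]
    - [0,0,6]
  rot:
    - [0,0,0]
    - [0,0,0]
    - [0,0,0]
    - [0,0,0]
    - [0,0,0]
    - [0,0,0]
    - [0,0,0]
    - [0,0,0]
    - [0,0,0]
    - [0,0,0]
  grip: [0.1,0.1,0.1,0.1,0.1,0.1,0.1,0.1,0.1,0.1]

```text
time_s: 25.7
eef_pos: [0.4288, 0.0289, 0.091]
eef_rot: [-0.0, 0.707, 0.707, -0.0]
wrist_force: [-6.3, 1.6, 17.6]
opening: 0.289
grasp_force: 61.3
```

play_rows:
  xyz:
    - [0,0,-0.4]
    - [0,0,-0.8]
    - [0,0,-0.8]
    - [0,0,-0.8]
    - [0,0,-0.8]
    - [0,0,-0.8]
    - [0,0,-0.8]
    - [0,0,-5]
    - [0,0,-15]
    - [0,0,-30]
  rot:
    - [0,0,0]
    - [0,0,0]
    - [0,0,0]
    - [0,0,0]
    - [0,0,0]
    - [0,0,0]
    - [0,0,0]
    - [0,0,0]
    - [0,0,0]
    - [0,0,0]
  grip: [0.1,0.1,0.5,0.9,0.9,0.9,0.9,0.9,0.9,0.9]

```text
time_s: 26.95
eef_pos: [0.4284, 0.029, 0.1204]
eef_rot: [-0.001, 0.707, 0.707, -0.0]
wrist_force: [0.7, -0.2, -0.4]
opening: 0.898
grasp_force: 0.0
```

play_rows:
  xyz:
    - [0,0,-20]
    - [0,0,-45]
    - [0,0,-70]
    - [0,0,-95]
    - [0,0,-115]
    - [0,0,-120]
    - [0,0,-120]
    - [0,0,-120]
    - [0,0,-120]
    - [0,0,-120]
  rot:
    - [0,0,0]
    - [0,0,0]
    - [0,0,0]
    - [0,0,0]
    - [0,0,0]
    - [0,0,0]
    - [0,0,0]
    - [0,0,0]
    - [0,0,0]
    - [0,0,0]
  grip: [1,1,1,1,1,1,1,1,1,1]

```text
time_s: 28.2
eef_pos: [0.4283, 0.0289, 0.239]
eef_rot: [-0.001, 0.707, 0.707, -0.0]
wrist_force: [-0.6, 0.5, 0.5]
opening: 0.996
grasp_force: 0.0
```

```bash
python3 - <<'E'
from h import *
c,d,K,T=cam('wrist'); save('w6.png',c)
s=cam('scene')[0]; save('s3.png',np.vstack([s[180:440,140:460],cv2.resize(c,(320,240))]))
W=cloud(d,K,T).reshape(-1,3); W=W[np.isfinite(W[:,0])]
L=W[(np.hypot(W[:,0]-.429,W[:,1]-.029)<.03)]
for z0,z1 in((.105,.114),(.006,.016)):
    t=L[(L[:,2]>z0)&(L[:,2]<z1)]; print(z0,len(t),np.median(t[:,2]), cv2.minEnclosingCircle((t[:,:2]*1000).astype(np.float32)))
E
```

```text
0.105 1247 0.1104019093918403 ((428.28204345703125, 28.30692481994629), 13.008463859558105)
0.006 611 0.01247017752361218 ((428.15673828125, 28.501420974731445), 17.807170867919922)
```

View pics/s3.png

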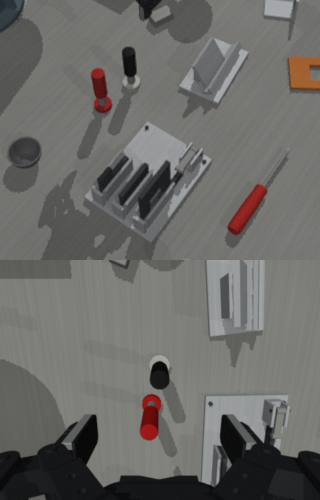

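The picture shows the pusher upright at (130,65), the plate in the rack at (157,190) and the clip's arm level at (188,160). The rest is empty and everything else looks undisturbed.

```bash
python3 -c "
from bench import ctrl; print(ctrl.hand_in())"
```

```text
the job is handed in; nothing more can be done
None
```

The job is handed in at about 28 s of the 72 s limit: the plate stands fully down in the empty slot, foot towards the clip. The clip's arm was pressed level over the foot with the push tool, which is back upright on the bench, and nothing else looked moved in the last pictures.

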